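# Clean an engraving fixture's cover plate and hover it over its screw holes

## Task

Pick up the loose cover plate by its rib and clean the filings off its edges on the sprung felt bar: press the narrow end with the single hole squarely against the felt so that the bar gives by about 8 mm, back off, turn the plate a quarter turn and press either long side against the felt in the same way. Then hold the plate level above the fixture block, about 15 mm clear of it, with all three holes straight over the matching threaded holes so that screws could be dropped in, and finish while still holding it there without touching the block. Leave the other things on the bench where they are.

Things in the scene. Friction and masses are not known exactly. Their poses are not given: they have to be found in the camera images.
- cover: loose cover plate, bare aluminium, 110 (x) x 70 (y) x 5 mm, 120-240 g, lying flat at the start. Grip rib on its middle: 44 long (x), 16 wide (y), top 33 above the plate's underside; pinch it across the 16, fingertips just above the plate. Three 13 mm through holes: one near the +x end (40, 0), two near the -x end (-40, +-22). Origin: centre of the underside, z up
- cover_hole0 (a point): centre of the cover's single hole, on its underside (cover frame: 40, 0, 0)
- cover_hole1 (a point): centre of one of the cover's paired holes, on its underside (cover frame: -40, 22, 0)
- cover_hole2 (a point): centre of the other paired hole, on the cover's underside (cover frame: -40, -22, 0)
- cover_end (a point): middle of the cover's 70 mm narrow end at the single hole, at mid thickness (cover frame: 55, 0, 2.5)
- cover_left (a point): middle of one 110 mm long side of the cover, mid thickness (cover frame: 0, 35, 2.5)
- cover_right (a point): middle of the other 110 mm long side of the cover, mid thickness (cover frame: 0, -35, 2.5)
- block: fixture block: steel, fixed to the bench, 120 (x) x 80 (y) x 30 mm high, three 6 mm threaded holes, 14 deep, in its top in the cover's pattern: one at (40, 0), two at (-40, +-22). A brass blank 32 across in its middle stands 1.5 above the top. Origin: centre of the underside, z up
- block_hole0 (a point): mouth of the block's single threaded hole, on its top face (block frame: 40, 0, 30)
- block_hole1 (a point): mouth of one of the paired threaded holes (block frame: -40, 22, 30); meets cover_hole1
- block_hole2 (a point): mouth of the other paired threaded hole (block frame: -40, -22, 30); meets cover_hole2
- wiper_face (a point): centre of the grey felt face of the sprung wiper, an upright wooden bar 150 mm wide (y), from 20 to 64 above the bench, on a dark steel base fixed to the bench (base 12 high, backplate 65 high behind the bar). The felt looks to this point's -x, roughly towards the robot; the bar slides back along +x and this point with it; it lies 42 above the bench
- wiper (a joint): how far the wiper bar is pushed back, m: 0 at rest, stop at 0.014; spring 0.5 N per mm, plus 0.75 N to start; it springs forward when let go
- screwdriver: a loose screwdriver lying flat, 150 long, axis along its x (mm); not part of the job, origin on or near its underside's middle
- brass_ring: a loose brass ring lying flat, 26 outside, 20 inside, 7 high (mm); not part of the job, origin on or near its underside's middle
- doming_block: a loose wooden doming block, 60 x 60 x 50 high, with round hollows (mm); not part of the job, origin on or near its underside's middle
- hammer: a loose bench hammer lying flat, 220 long, handle along its x (mm); not part of the job, origin on or near its underside's middle
- spray_bottle: a loose clear glass bottle, 48 across, 110 high (mm); not part of the job, origin on or near its underside's middle
- tin_stack: a loose stack of round clear tins (one piece), 65 across, 88 high (mm); not part of the job, origin on or near its underside's middle
- jar: a loose small jar with a white cap, 52 across, 60 high (mm); not part of the job, origin on or near its underside's middle

How it is judged:
On the way, in this order (a step that is already met when the one before it is completed fails the run):
1. the held cover's single-hole end is pressed squarely against the felt and pushes the bar back more than 4 mm (value of joint wiper above 0.004 m and contact force between cover and wiper above 0.5 N and contact force between the fingers and cover above 1 N and x of cover_end in the frame of wiper_face between -0.005 and 0.005 m and y of cover_end in the frame of wiper_face between -0.04 and 0.04 m and angle between the x axis of cover and the x axis of wiper_face, either way round below 0.15 rad), for 0.1 s.
2. then the held cover, turned, has a long side pressed squarely against the felt and pushes the bar back more than 4 mm (value of joint wiper above 0.004 m and contact force between cover and wiper above 0.5 N and contact force between the fingers and cover above 1 N and ((x of cover_left in the frame of wiper_face between -0.005 and 0.005 m and y of cover_left in the frame of wiper_face between -0.04 and 0.04 m and angle between the y axis of cover and the x axis of wiper_face, either way round below 0.15 rad) or (x of cover_right in the frame of wiper_face between -0.005 and 0.005 m and y of cover_right in the frame of wiper_face between -0.04 and 0.04 m and angle between the y axis of cover and the x axis of wiper_face, either way round below 0.15 rad))), for 0.1 s.
At the end, for the whole second after the job is handed in: The fingers hold the cover (more than 1 N) at rest, within 0.1 rad of level, not touching the block; each of its three holes is within 3.5 mm sideways of its own threaded hole (single over single) and 6 to 26 mm above the block's top (horizontal distance between cover_hole0 and block_hole0 below 0.0035 m and z of cover_hole0 in the frame of block_hole0 between 0.006 and 0.026 m and horizontal distance between cover_hole1 and block_hole1 below 0.0035 m and z of cover_hole1 in the frame of block_hole1 between 0.006 and 0.026 m and horizontal distance between cover_hole2 and block_hole2 below 0.0035 m and z of cover_hole2 in the frame of block_hole2 between 0.006 and 0.026 m and angle between cover's own z axis and vertical below 0.1 rad and contact force between the fingers and cover above 1 N and contact force between cover and block below 0.1 N and linear speed of cover below 0.02 m/s and angular speed of cover below 0.15 rad/s); the arm keeps its last pose, push and grip.
It fails at once if any of the other things (screwdriver, ring, doming block, hammer, bottle, tins, jar) is shifted by more than 30 mm (distance of any of screwdriver, brass_ring, doming_block, hammer, spray_bottle, tin_stack, jar from where it was at the start of the episode above 0.03 m).
It also fails if it takes over 58 s, if anything falls off the work surface, if the arm or the gripper's body presses on something with over 40 N, if the wrist force passes 120 N, or if a joint passes its speed limit or range.

## Robot

A 6-joint arm with a two-finger parallel gripper is mounted at the origin on the work surface. World frame = base frame: x ahead of the robot, y to its left, z up, the work surface at z = 0. Lengths are in m, angles in rad, forces in N, time in s.
With the tool pointing down it reaches from about 0.375 to 0.925 m from the base axis. Payload 5.7 kg.
Tool frame: the origin (TCP) lies on the centre line of the jaws, within the pads' length; the fingertips stand 11 mm ahead of it and the grasp point (between the pads) lies 8 mm behind it; z points along the fingers, y is the line along which they close (so a half turn about z gives the same grasp; the last joint's range is limited). The gripper opens to 88 mm and grips with 3 to 60 N. Pads are 20 mm wide; open, the fingers measure 115 mm over their backs; the gripper's body (75 mm by 178 mm) begins 61 mm behind the grasp point.
Start: joints at [-1.461, 0.359, 1.51, -0, 1.272, -0.115], TCP at [0.134, -0.585, 0.234] pointing down, gripper open.
Joint ranges: [-2.97, 2.97], [-1.01, 2.36], [0.21, 2.38], [-0.96, 4.11], [0.2, 2.71], [-2.98, 2.98]. Speed limits (rad/s): [2.39, 2.39, 3.14, 3.14, 3.14, 3.14].

## Interface

Orientations are given as a unit quaternion [x, y, z, w].
In Python, from bench import ctrl gives the robot as it stands.
- The arm moves only by the tool drive_effector, called after "Emit:" in YAML: its name, and indented under it one key for each argument. Schema: {"type":"object","properties":{"ticks":{"type":"array","items":{"type":"array","prefixItems":[{"type":"array","items":{"type":"number"},"minItems":3,"maxItems":3},{"type":"array","items":{"type":"number"},"minItems":3,"maxItems":3}],"minItems":2,"maxItems":2},"minItems":1,"maxItems":12},"aperture":{"type":"number"},"squeeze":{"type":"number"},"only":{"type":"string"},"quiet":{"type":"boolean"},"lines":{"type":"string"}},"required":["ticks"],"additionalProperties":false}. ticks is a list of rows, 1 to 12 of them, each written [[dx, dy, dz], [rx, ry, rz]]: dx, dy, dz in units of 5 mm, then a rotation vector rx, ry, rz in rad; each row is the pose to reach, as a shift and turn from the pose commanded when the call began, along the tool's axes at that moment; what a row does not reach only later rows make up. A row lasts 1/8 s, in which the tool goes at most 0.0625 m and 0.188 rad, less where a joint would pass 70% of its speed; a pose out of reach is approached as far as the arm can. aperture is the finger opening in m, set as the call begins (left out keeps the last). The fingers move at their own pace and stop on an object; squeeze is the grip in N (left out, the last holds). Time passes only in rows, so rows that do not move let the fingers close. The tool returns the time, the measured TCP pose, the force, the opening and the grip force at its end. only (a regular expression) keeps the lines of the reply that match it, lines (a string "A,B") keeps lines A to B, and quiet returns only ok. Input that does not fit is refused with a message, and nothing moves.
- ctrl.observe(): the state, without advancing time (a new reading comes with each control period).
- ctrl.grab_frame(name): name is "scene" or "top" or "wrist"; returns the picture (400x640x3 uint8, red, green, blue); there is no depth.
- ctrl.camera_params(name): a dict with "fx", "fy", "cx", "cy" (pixels), "k1" (the pictures are not rectified: a ray, as slopes to the right and down, at radius r is drawn at 1 + k1 r^2 times it, then the intrinsics apply), "R" (3x3) and "t" (3): a world point X has camera coordinates R X + t; the wrist camera has in their place "hand_eye" (4x4, takes a point from camera to tool coordinates, whose origin is the TCP and whose axes are the flange's). Camera axes: x right, y down, z forward; pixel columns grow to the right and rows downward; lengths in m; the calibration is good to about 2 mm. A picture is of the moment at which its call begins: read the wrist's pose just before it. camera_params takes no time and is no camera call.
- ctrl.job_done(): hands the job in; it is judged then, once.
The state is a dict: "t": time; "qpos": joint angles; "joint_velocities": joint speeds; "effort": joint torques, N m; "tool_pos": TCP position; "ee_rot": TCP orientation; "ft_force": force on the tool from outside, world axes, zero at the start; "ft_torque": the same for the moment, N m; "opening": finger opening in m; "grasp_force": force on a finger pad.
Only numpy, scipy, OpenCV 4.12 (cv2) and the standard library are available. Lean on these libraries where they do the work, as an engineer would, in place of code of your own. Each camera call takes 0.05 s, during which the arm holds its last target. There are 200 camera calls.

## Working session

There is one attempt and no reset: what is moved stays moved. The work goes in short steps, Python scripts to look and compute and a tool call to move; the robot and the scene stay as the last step left them, time stands still between calls to the robot, and variables do not carry over. Pictures are saved under pics/ and viewed, at most 11 in all, crops included, and the job is handed in when it is done.

```bash
ls; mkdir -p pics; python3 - <<'E'
from bench import ctrl
import cv2
for n in ("top","scene"):
    p=ctrl.camera_params(n); print(n,{k:(v.tolist() if hasattr(v,'tolist') else v) for k,v in p.items()})
    cv2.imwrite(f"pics/{n}0.png",ctrl.grab_frame(n)[:,:,::-1])
s=ctrl.observe();print(s)
print(ctrl.camera_params("wrist"))
E
```

```text
bench.py
pics
top {'fx': 483.06717770688573, 'fy': 483.06717770688573, 'cx': 327.89026027251145, 'cy': 206.46656807620596, 'k1': 0.013659192071224928, 'R': [[0.005096051732966741, -0.9997880573094587, -0.019946696922393457], [-0.9897883992415943, -0.0022015273566464593, -0.14252746403434133], [0.1424533431811884, 0.020469336547060603, -0.9895898399224934]], 't': [-0.00016868048555015454, 0.5688824471317032, 1.3158919909681397]}
scene {'fx': 427.33117950351397, 'fy': 427.33117950351397, 'cx': 317.70037849377474, 'cy': 192.32145115030121, 'k1': -0.030118357152102742, 'R': [[-0.5810114341237657, 0.8137112800893874, -0.017310865741928423], [0.6802889636927955, 0.47384853369914626, -0.5591730438683101], [-0.4468026849686866, -0.3366623230574799, -0.8288702195991323]], 't': [0.34281356399356366, -0.3587901267820668, 1.4138705334191726]}
{'t': 0.1, 'qpos': array([-1.46110321e+00,  3.59436852e-01,  1.51130438e+00, -1.43457264e-05,
        1.27250459e+00, -1.15126211e-01]), 'joint_velocities': array([-2.89686109e-04, -1.13673268e-03, -3.31315796e-03,  1.01430387e-03,
        2.013942
[... 259 characters left out ...]
1e-01, -4.60888997e-06, -8.26598147e-04]), 'ft_force': array([ 0.52559817, -0.72870915,  0.9493249 ]), 'ft_torque': array([-0.03140039, -0.0423395 ,  0.00703163]), 'grasp_force': 0.0, 'opening': 0.08793845453368394}
{'fx': 345.4329078942001, 'fy': 345.4329078942001, 'cx': 321.40931636391895, 'cy': 197.70717566145808, 'k1': -0.05591488528631445, 'hand_eye': array([[-1.93742257e-04, -9.68274990e-01, -2.49886987e-01,
         6.75294263e-02],
       [ 9.99999958e-01, -1.33914931e-04, -2.56418996e-04,
        -4.33501639e-04],
       [ 2.14820502e-04, -2.49887027e-01,  9.68274975e-01,
        -1.51314548e-01],
       [ 0.00000000e+00,  0.00000000e+00,  0.00000000e+00,
         1.00000000e+00]])}
```

View pics/top0.png

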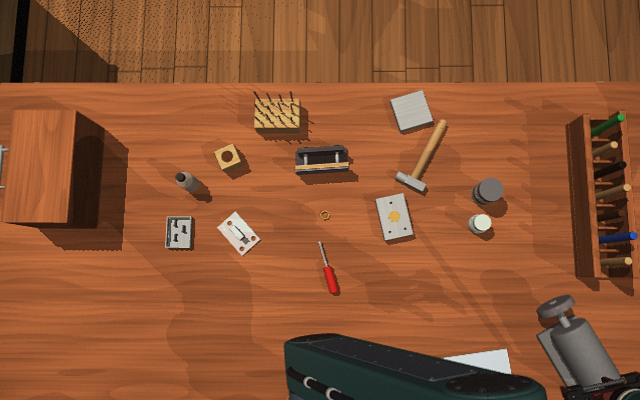

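View pics/scene0.png

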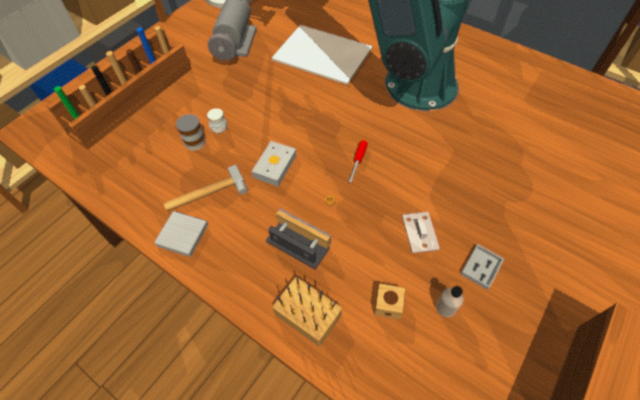

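The top view shows the cover at about (239,233), the block at (395,217), the wiper at (322,160) and the ring at (325,215). Next I'll enlarge the three work areas.

```bash
cat > h.py <<'E'
import numpy as np, cv2
from bench import ctrl
from scipy.spatial.transform import Rotation as Ro
def cam(n):
    p=ctrl.camera_params(n)
    if 'R' in p: R=np.array(p['R']);t=np.array(p['t'])
    else:
        s=ctrl.observe(); H=np.array(p['hand_eye']); W=Ro.from_quat(s['ee_rot']).as_matrix()
        Rc=W@H[:3,:3]; c=W@H[:3,3]+s['tool_pos']; R=Rc.T; t=-R@c
    return p,R,t
def rays(c,uv):
    p,R,t=c; uv=np.atleast_2d(uv).astype(float)
    d=(uv-[p['cx'],p['cy']])/[p['fx'],p['fy']]; s=d.copy()
    for _ in range(10): s=d/(1+p['k1']*(s**2).sum(1,keepdims=True))
    return -R.T@t,(np.c_[s,np.ones(len(s))])@R
def onplane(c,uv,z):
    o,d=rays(c,uv); return o+d*((z-o[2])/d[:,2])[:,None]
def proj(c,X):
    p,R,t=c; X=np.atleast_2d(X)@R.T+t; s=X[:,:2]/X[:,2:]; s=s*(1+p['k1']*(s**2).sum(1,keepdims=True))
    return s*[p['fx'],p['fy']]+[p['cx'],p['cy']]
E
python3 - <<'E'
from h import *
im=cv2.imread("pics/top0.png"); c=cam("top")
def crop(u,v,w,h,k): return cv2.resize(im[v:v+h,u:u+w],None,fx=k,fy=k,interpolation=cv2.INTER_NEAREST)
a=crop(210,200,64,64,5);b=crop(365,185,64,64,5);d=crop(290,135,64,50,5)
cv2.imwrite("pics/m1.png",np.vstack([np.hstack([a,b]),np.hstack([d,crop(310,200,64,50,5)])]))
g=cv2.cvtColor(im,cv2.COLOR_BGR2HSV)
m=((g[...,1]<70)&(g[...,2]>110)).astype(np.uint8)
n,l,st,ce=cv2.connectedComponentsWithStats(m)
for i in range(1,n):
    if st[i,4]>100:
        k=cv2.findContours((l==i).astype(np.uint8),cv2.RETR_EXTERNAL,cv2.CHAIN_APPROX_NONE)[0][0]
        print(st[i],ce[i],cv2.boxPoints(cv2.minAreaRect(k)).round(1).tolist())
for nme,uv,z in (("cover",(239,233),.005),("block",(395,217),.03),("wiper",(322,170),.042),("ring",(325,215),.005),("driver",(328,268),.01),("jar",(480,225),.06),("bottle",(184,178),.11),("hammerhead",(411,182),.02),("tins",(488,190),.088)):
    print(nme,onplane(c,uv,z).round(4))
E
```

```text
[ 390   90   43   40 1113] [411.1671159  109.91554358] [[389.79998779296875, 99.4000015258789], [422.20001220703125, 88.5999984741211], [432.70001220703125, 120.0999984741211], [400.29998779296875, 130.89999389648438]]
[396 171  30  20 244] [410.78278689 180.70491803] [[395.0, 176.8000030517578], [398.79998779296875, 169.60000610351562], [426.1000061035156, 184.10000610351562], [422.20001220703125, 191.3000030517578]]
[480 178  23  23 415] [491.02168675 188.85542169] [[480.0, 178.0], [502.0, 178.0], [502.0, 200.0], [480.0, 200.0]]
[ 375  193   38   47 1130] [393.7539823  216.44336283] [[374.70001220703125, 198.89999389648438], [403.20001220703125, 192.3000030517578], [412.8999938964844, 233.8000030517578], [384.29998779296875, 240.5]]
[217 212  43  44 847] [237.95395514 232.71428571] [[216.60000610351562, 226.89999389648438], [235.3000030517578, 210.60000610351562], [260.20001220703125, 239.3000030517578], [241.5, 255.5]]
[469 214  22  19 308] [479.81818182 222.55519481] [[469.0, 214.0], [490.0, 214.0], [490.0, 232.0], [469.0, 232.0]]
[165 217  26  31 540] [179.37037037 233.20740741]
[... 433 characters left out ...]
79998779296875]]
[539 329  28  44 298] [551.29865772 349.30201342] [[538.4000244140625, 334.79998779296875], [550.7999877929688, 328.6000061035156], [570.5999755859375, 368.20001220703125], [558.2000122070312, 374.3999938964844]]
[443 348  69  26 924] [485.59848485 360.12229437] [[442.8999938964844, 357.1000061035156], [507.29998779296875, 347.70001220703125], [511.0, 373.0], [446.6000061035156, 382.5]]
cover [[0.4965 0.2574 0.005 ]]
block [[ 0.5409 -0.1869  0.03  ]]
wiper [[0.6732 0.0191 0.042 ]]
ring [[0.5492 0.0108 0.005 ]]
driver [[0.398  0.0014 0.01  ]]
jar [[ 0.5159 -0.4144  0.06  ]]
bottle [[0.6357 0.3894 0.11  ]]
hammerhead [[ 0.6431 -0.2352  0.02  ]]
tins [[ 0.608  -0.4313  0.088 ]]
```

View pics/m1.png

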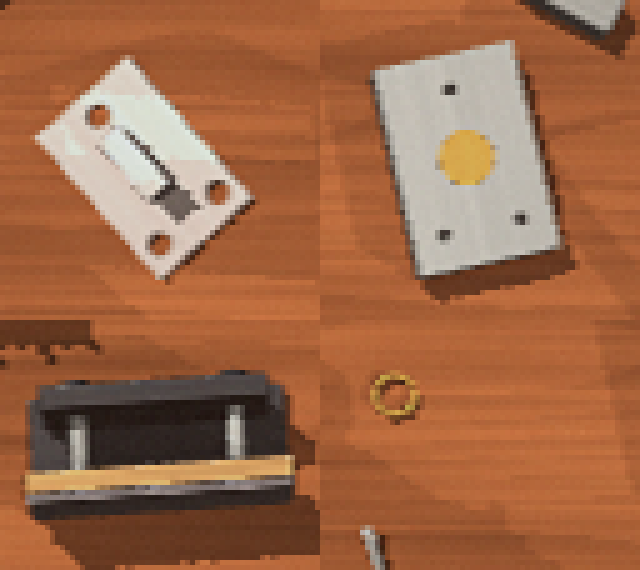

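The mosaic shows the cover's single hole at about (229.5,223) and its pair at (253.3,238.5) and (241.5,248.5). The block's single hole is at (391,203) and its pair at (390,232) and (405,228.6). The front of the felt runs along v≈166-172 and is slightly yawed. Now I'll measure these at sub-pixel level.

```bash
cat >> h.py <<'E'
def dark(im,uv,r,inv=None):
    "sub-pixel centroid of the spot darker (in blue) than its bright surround"
    u,v=np.round(uv).astype(int); w=im[v-r:v+r+1,u-r:u+r+1,0].astype(float)
    w=np.clip(np.percentile(w,80)*.8-w,0,None); y,x=np.mgrid[v-r:v+r+1,u-r:u+r+1]
    return np.array([(x*w).sum(),(y*w).sum()])/w.sum()
def frame3(P):
    "P: hole0,1,2 -> origin xy, yaw, and side checks"
    P=np.asarray(P)[:,:2]; m=(P[1]+P[2])/2; a=P[0]-m; return (P[0]+m)/2,np.arctan2(a[1],a[0]),np.linalg.norm(a),np.linalg.norm(P[1]-P[2]),P.mean(0)
E
python3 - <<'E'
from h import *
im=cv2.imread("pics/top0.png"); c=cam("top")
for nm,H,z,r in (("cover",[(229.5,223),(241.5,248.5),(253.3,238.5)],.004,4),("block",[(391,203),(390,232),(405,228.6)],.03,3)):
    q=[dark(im,h,r) for h in H]; print(nm,np.round(q,1).tolist()); P=onplane(c,q,z); print(P.round(4).tolist()); o,y,a,b,_=frame3(P); print(o,np.degrees(y),a,b)
g=cv2.cvtColor(im,cv2.COLOR_BGR2HSV)
m=np.zeros(im.shape[:2],np.uint8); s=(slice(155,178),slice(290,355)); gg=g[s]
m[s]=((gg[...,1]>80)&(gg[...,2]>170)&(gg[...,0]<30)&(gg[...,0]>12)).astype(np.uint8)
k=max(cv2.findContours(m,cv2.RETR_EXTERNAL,cv2.CHAIN_APPROX_NONE)[0],key=cv2.contourArea)
B=cv2.boxPoints(cv2.minAreaRect(k)); print(B.round(1).tolist()); print(onplane(c,B,.064).round(4).tolist())
for u in (300,310,320,330,340): print(im[160:178,u].tolist()) if u in(310,340) else 0
E
```

```text
cover [[229.1, 222.7], [241.6, 248.6], [253.5, 237.7]]
[[0.5262, 0.2871, 0.004], [0.452, 0.2487, 0.004], [0.4831, 0.2154, 0.004]]
[0.49685513 0.25955162] 43.171150147382015 0.08038915621818207 0.045632260142423886
block [[390.5, 202.5], [389.4, 231.4], [404.7, 228.4]]
[[0.5822, -0.1747, 0.03], [0.5001, -0.1706, 0.03], [0.5089, -0.2134, 0.03]]
[ 0.54334818 -0.18332594] 12.5506407832246 0.07957862426871894 0.04372104685258402
[[294.79998779296875, 165.0], [347.0, 161.8000030517578], [347.20001220703125, 165.6999969482422], [295.1000061035156, 168.89999389648438]]
[[0.6825, 0.0946, 0.064], [0.6917, -0.0513, 0.064], [0.6807, -0.052, 0.064], [0.6715, 0.0938, 0.064]]
[[32, 32, 44], [32, 35, 44], [34, 37, 46], [32, 36, 43], [46, 70, 95], [106, 174, 224], [103, 163, 216], [99, 162, 216], [74, 120, 161], [119, 120, 129], [118, 123, 136], [29, 32, 40], [38, 40, 48], [35, 39, 47], [27, 48, 85], [37, 60, 109], [32, 55, 102], [31, 55, 101]]
[[32, 36, 44], [34, 36, 44], [52, 75, 102], [99, 163, 219], [97, 158, 211], [100, 164, 218], [69, 112, 152], [121, 121, 134], [127, 130, 143], [27, 33, 42], [32, 35, 46], [38, 42, 48], [32, 48, 83], [33, 54, 98], [32, 58, 100], [36, 59, 102], [33, 53, 95], [31, 54, 97]]
```

```bash
cat >> h.py <<'E'
def go(pos,yaw_deg,pos0=None):
    "row (tool axes) from the present pose to TCP pos, pointing down, tool-x yaw"
    s=ctrl.observe(); W=Ro.from_quat(s['ee_rot']); a=np.radians(yaw_deg)
    T=Ro.from_matrix([[np.cos(a),np.sin(a),0],[np.sin(a),-np.cos(a),0],[0,0,-1]])
    return np.r_[W.inv().apply(np.array(pos)-s['tool_pos']),(W.inv()*T).as_rotvec()].round(4).tolist()
E
python3 - <<'E'
from h import *
print(go([.5,-.25,.2],12.9)); print(go([.497,.2596,.12],43.2))
c=cam("top"); print(onplane(c,[(310,170.8),(340,169.2)],.022)); print(onplane(c,[(310,168.5),(340,166.5)],.060)); print(-c[1].T@c[2])
E
```

```text
[0.4316, -0.2442, 0.0334, -0.0016, -0.0002, -0.0003]
[0.5423, -0.7415, 0.1142, -0.0016, -0.0006, -0.5292]
[[ 0.67524679  0.05437135  0.022     ]
 [ 0.6800101  -0.03199934  0.022     ]]
[[ 0.67346183  0.05219973  0.06      ]
 [ 0.67923491 -0.03181554  0.06      ]]
[ 0.37562089 -0.02585167  1.38327135]
```

Units first: shifts go in units of 5 mm. So -0.742 m is -148.4, 0.542 m is 108.4.

Emit:
drive_effector:
  ticks:
    - [[86.4, -48.8, 6.6], [0, 0, 0]]
    - [[86.4, -48.8, 6.6], [0, 0, 0]]
    - [[86.4, -48.8, 6.6], [0, 0, 0]]
    - [[86.4, -48.8, 6.6], [0, 0, 0]]
    - [[86.4, -48.8, 6.6], [0, 0, 0]]
    - [[86.4, -48.8, 6.6], [0, 0, 0]]
    - [[108.4, -148.4, 22.8], [0, 0, -0.529]]
    - [[108.4, -148.4, 22.8], [0, 0, -0.529]]
    - [[108.4, -148.4, 22.8], [0, 0, -0.529]]
    - [[108.4, -148.4, 22.8], [0, 0, -0.529]]
    - [[108.4, -148.4, 22.8], [0, 0, -0.529]]
    - [[108.4, -148.4, 22.8], [0, 0, -0.529]]
  aperture: 0.06

```text
t: 1.6
tool_pos: [0.4638, 0.0361, 0.1533]
ee_rot: [0.93, 0.368, 0.0, 0.0]
ft_force: [1.1, 0.4, 0.4]
opening: 0.0602
grasp_force: 0.0
```

```bash
python3 - <<'E'
from h import *
print(go([.497,.2596,.12],43.2))
E
```

```text
[0.1771, -0.1403, 0.0333, 0.0001, -0.0002, -0.0003]
```

Emit:
drive_effector:
  ticks:
    - [[35.4, -28, 6.6], [0, 0, 0]]
    - [[35.4, -28, 6.6], [0, 0, 0]]
    - [[35.4, -28, 6.6], [0, 0, 0]]
    - [[35.4, -28, 6.6], [0, 0, 0]]
    - [[35.4, -28, 6.6], [0, 0, 0]]
    - [[35.4, -28, 6.6], [0, 0, 0]]

```text
t: 2.35
tool_pos: [0.4964, 0.2568, 0.1202]
ee_rot: [0.93, 0.368, -0.001, 0.0]
ft_force: [-0.7, -0.7, -0.0]
opening: 0.0604
grasp_force: 0.0
```

```bash
python3 - <<'E'
from h import *
c=cam("wrist"); cv2.imwrite("pics/w1.png",ctrl.grab_frame("wrist")[:,:,::-1])
s=ctrl.observe();print(s['tool_pos'],s['ee_rot'])
print(proj(c,np.array([[.5262,.2871,.004],[.452,.2487,.004],[.4831,.2154,.004]])).round(1).tolist())
E
```

```text
[0.49655309 0.25630123 0.12041711] [ 9.29891451e-01  3.67833571e-01 -5.82034278e-04  1.23039468e-04]
[[320.0, 142.5], [292.6, 240.4], [347.6, 240.6]]
```

View pics/w1.png

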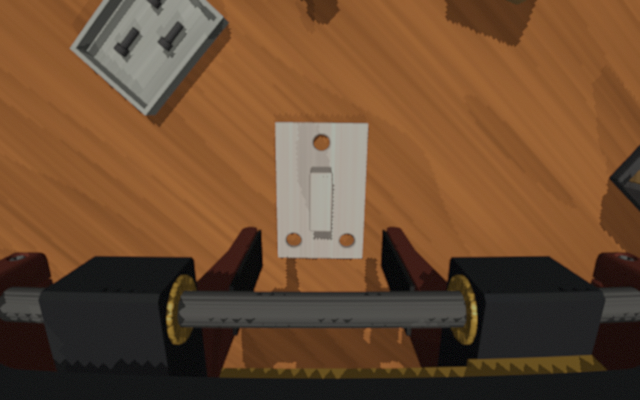

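The wrist view shows the cover upright, with its single hole at (321,142) and its pair at (293,240) and (347,240). This is within 1 px of the prediction from the top camera.

```bash
cat >> h.py <<'E'
def wholes(im,c,H,z,r):
    q=[dark(im,h,r) for h in H]; P=onplane(c,q,z); o,y,a,b,_=frame3(P); print(np.round(q,1).tolist(),o.round(4),'yaw',np.degrees(y).round(2),'sizes',a.round(4),b.round(4))
    s=ctrl.observe(); W=Ro.from_quat(s['ee_rot']); print('in tool',(W.inv().apply(np.r_[o,z]-s['tool_pos'])).round(4),'tool yaw',np.degrees(np.arctan2(*W.as_matrix()[[1,0],0])).round(2)); return o,np.degrees(y)
E
python3 - <<'E'
from h import *
im=cv2.imread("pics/w1.png"); c=cam("wrist")
o,y=wholes(im,c,[(321,142),(293,240),(347,240)],.004,11)
# rib top end-to-end
g=im[150:260,300:345].astype(int); 
print(proj(c,np.r_[o,0.033]))
a=np.radians(y); ex=np.r_[np.cos(a),np.sin(a),0]; ey=np.r_[-ex[1],ex[0],0]
print(proj(c,[np.r_[o,.033]+sx*.022*ex+sy*.008*ey for sx in(1,-1) for sy in (1,-1)]).round(1).tolist())
print(go([*o,.023],y))
E
```

```text
[[320.8, 141.8], [293.3, 239.3], [346.6, 239.8]] [0.4976 0.2594] yaw 42.61 sizes 0.0802 0.0441
in tool [ 0.0031 -0.0015  0.1164] tool yaw 43.16
[[320.181623   202.01456489]]
[[309.0, 171.6], [331.9, 171.8], [309.0, 230.9], [330.8, 231.1]]
[0.003, -0.0015, 0.0974, -0.0002, 0.0012, 0.0097]
```

Emit:
drive_effector:
  ticks:
    - [[0.6, -0.3, 6], [0, 0, 0.01]]
    - [[0.6, -0.3, 12], [0, 0, 0.01]]
    - [[0.6, -0.3, 17], [0, 0, 0.01]]
    - [[0.6, -0.3, 19], [0, 0, 0.01]]
    - [[0.6, -0.3, 20], [0, 0, 0.01]]
    - [[0.6, -0.3, 20], [0, 0, 0.01]]

```text
t: 3.15
tool_pos: [0.4987, 0.2603, 0.0211]
ee_rot: [0.932, 0.363, 0.0, -0.0]
ft_force: [0.3, -0.6, 0.6]
opening: 0.0597
grasp_force: 0.0
```

Emit:
drive_effector:
  ticks:
    - [[0, 0, 0], [0, 0, 0]]
    - [[0, 0, 0], [0, 0, 0]]
    - [[0, 0, 0], [0, 0, 0]]
    - [[0, 0, 0], [0, 0, 0]]
    - [[0, 0, 0], [0, 0, 0]]
    - [[0, 0, 0], [0, 0, 0]]
  aperture: 0.008
  squeeze: 40

```text
t: 3.9
tool_pos: [0.4983, 0.2606, 0.0206]
ee_rot: [0.932, 0.363, 0.0, -0.0]
ft_force: [-0.1, -0.0, 0.7]
opening: 0.0158
grasp_force: 40.0
```

```bash
python3 - <<'E'
from h import *
print(go([.4976,.2594,.11],42.6))
E
```

```text
[-0.0013, 0.0004, -0.0894, 0.0, -0.0002, 0.0003]
```

Emit:
drive_effector:
  ticks:
    - [[0, 0, -4], [0, 0, 0]]
    - [[0, 0, -10], [0, 0, 0]]
    - [[0, 0, -16], [0, 0, 0]]
    - [[0, 0, -20], [0, 0, 0]]
    - [[0, 0, -20], [0, 0, 0]]

```text
t: 4.53
tool_pos: [0.4992, 0.2609, 0.1217]
ee_rot: [0.932, 0.363, 0.001, -0.0]
ft_force: [-0.3, 0.4, -3.2]
opening: 0.0155
grasp_force: 40.0
```

```bash
python3 - <<'E'
from h import *
a=np.radians(3.8); w=np.r_[np.cos(a),np.sin(a)]
p=np.r_[.6755,.021]-.090*w
print(p,go([*p,.12],3.8), go([*p,.06],3.8))
E
```

```text
[0.58569787 0.01503535] [-0.1028, 0.2396, 0.0017, -0.0, -0.0029, 0.6775] [-0.103, 0.2395, 0.0617, -0.0, -0.0029, 0.6775]
```

To row units: 0.24 m is 48, 0.18 m is 36.

Emit:
drive_effector:
  ticks:
    - [[-5, 12, 0], [0, 0, 0.17]]
    - [[-10, 24, 0], [0, 0, 0.34]]
    - [[-15.4, 36, 0], [0, 0, 0.51]]
    - [[-20.6, 48, 0], [0, 0, 0.677]]
    - [[-20.6, 48, 4], [0, 0, 0.677]]
    - [[-20.6, 48, 9], [0, 0, 0.677]]
    - [[-20.6, 48, 12], [0, 0, 0.677]]
    - [[-20.6, 48, 12.4], [0, 0, 0.677]]
    - [[-20.6, 48, 12.4], [0, 0, 0.677]]

```text
t: 5.65
tool_pos: [0.5851, 0.0145, 0.0586]
ee_rot: [0.999, 0.034, 0.0, -0.0]
ft_force: [-0.2, -0.0, -1.1]
opening: 0.0158
grasp_force: 40.0
```

```bash
python3 - <<'E'
from h import *
for n in ("top","scene"): cv2.imwrite(f"pics/{n}1.png",ctrl.grab_frame(n)[:,:,::-1])
a=cv2.imread("pics/top1.png")[130:220,270:390];b=cv2.imread("pics/scene1.png")[160:290,240:400]
cv2.imwrite("pics/m2.png",np.vstack([cv2.resize(a,(480,360),interpolation=0),cv2.resize(b,(480,240*390//240))[:240]]))
cv2.imwrite("pics/w2.png",ctrl.grab_frame("wrist")[:,:,::-1])
cv2.imwrite("pics/m2.png",np.hstack([cv2.resize(a,(400,300),interpolation=0),cv2.resize(b,(370,300))]))
print(ctrl.observe()['tool_pos'],ctrl.observe()['ft_force'])
E
```

```text
[0.58564848 0.01443091 0.05941515] [-0.59951665 -0.38563972 -2.2593502 ]
```

View pics/m2.png

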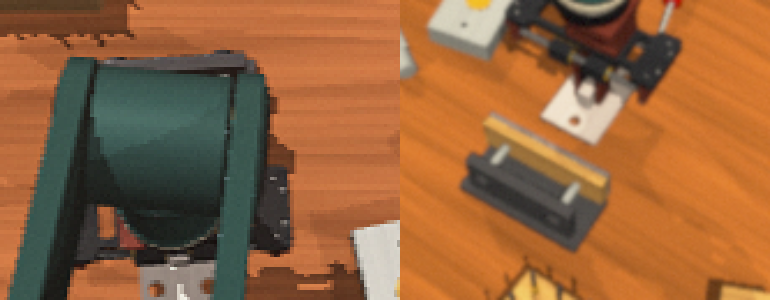

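View pics/w2.png

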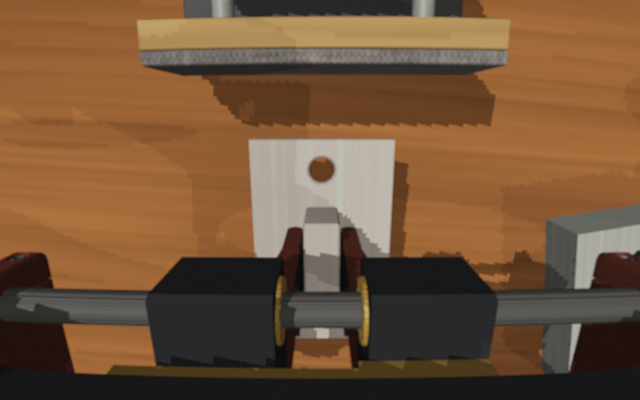

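The wrist view shows the plate held square, with its end edge at v≈140 (u 249–395) and its single hole at (321,169). The felt strip is straight ahead at v≈50–65, u 140–508. The composite confirms this and shows nothing touching.

```bash
python3 - <<'E'
from h import *
im=cv2.imread("pics/w2.png"); c=cam("wrist"); s=ctrl.observe(); W=Ro.from_quat(s['ee_rot']); tl=lambda P:W.inv().apply(P-s['tool_pos']).round(4).tolist()
z0=s['tool_pos'][2]-.0206
q=dark(im,(321,169),18); print(q,'hole0 tool',tl(onplane(c,[q],z0+.004)))
g=im.astype(int); sat=g.max(2)-g.min(2)
E=[]
for u in range(160,491,30):
    col=sat[:,u]; top=[v for v in range(30,60) if col[v]>50 and col[v+1]<=50 ]
    bot=[v for v in range(55,85) if g[v,u].sum()>230 and g[v+1,u].sum()<=230]
    E.append((u,top[:1],bot[:1]))
print(E)
t=np.array([(e[0],e[1][0]+.5) for e in E if e[1]],float); f=np.polyfit(t[:,0],t[:,1],1); print(f)
X=onplane(c,[(160,np.polyval(f,160)),(480,np.polyval(f,480)),(140,np.polyval(f,140)),(508,np.polyval(f,508))],.064); print('wood-felt edge, tool',tl(X))
pe=[]
for u in (260,300,340,385):
    col=sat[:,u]; v=[v for v in range(115,155) if col[v]>40 and col[v+1]<=40]; pe.append((u,v[-1]+.5))
print(pe,'plate end tool',tl(onplane(c,pe,z0+.005)))
for b in (20,40): pass
bb=np.array([(e[0],e[2][0]+.5) for e in E if e[2]],float); f=np.polyfit(bb[:,0],bb[:,1],1); print('felt bottom tool',tl(onplane(c,[(160,np.polyval(f,160)),(480,np.polyval(f,480))],.022)))
E
```

```text
[321.17743217 169.23383349] hole0 tool [[0.0386, -0.0005, 0.0167]]
[(160, [49], [64]), (190, [48], [63]), (220, [48], [63]), (250, [47], [63]), (280, [47], [62]), (310, [47], [62]), (340, [47], [63]), (370, [47], [63]), (400, [47], [62]), (430, [48], [63]), (460, [48], [64]), (490, [49], [64])]
[-7.03066418e-17  4.81666667e+01]
wood-felt edge, tool [[0.0919, -0.0656, -0.0044], [0.0919, 0.0636, -0.0044], [0.0921, -0.0739, -0.0044], [0.0921, 0.0752, -0.0044]]
[(260, 138.5), (300, 138.5), (340, 138.5), (385, 138.5)] plate end tool [[0.0537, -0.0299, 0.0157], [0.0537, -0.0107, 0.0157], [0.0536, 0.0085, 0.0157], [0.0537, 0.0301, 0.0157]]
felt bottom tool [[0.0914, -0.0849, 0.0376], [0.0912, 0.0826, 0.0376]]
```

Everything measured agrees: the bar is 149 mm wide, the plate is square to it and the gap is about 37 mm. Now I'll press.

Emit:
drive_effector:
  ticks:
    - [[3, 0, 0], [0, 0, 0]]
    - [[6, 0, 0], [0, 0, 0]]
    - [[7.2, 0, 0], [0, 0, 0]]
    - [[8, 0, 0], [0, 0, 0]]
    - [[8.6, 0, 0], [0, 0, 0]]
    - [[9, 0, 0], [0, 0, 0]]
    - [[9, 0, 0], [0, 0, 0]]
    - [[9, 0, 0], [0, 0, 0]]
    - [[9, 0, 0], [0, 0, 0]]

```text
t: 6.92
tool_pos: [0.6278, 0.0171, 0.0581]
ee_rot: [0.999, 0.033, -0.002, -0.0]
ft_force: [-6.0, -1.0, 1.0]
opening: 0.0158
grasp_force: 40.0
```

```bash
python3 - <<'E'
from h import *
f=[]
for i in range(3):
    c=cam("wrist"); im=ctrl.grab_frame("wrist")[:,:,::-1]; f.append(ctrl.observe()['ft_force'])
cv2.imwrite("pics/w3.png",im); print(np.mean(f,0)); s=ctrl.observe(); print(s['tool_pos'],s['grasp_force'],s['opening'])
cv2.imwrite("pics/w3c.png",cv2.resize(im[40:260,120:520],None,fx=1.5,fy=1.5))
E
```

```text
[-6.21971202 -1.05385264  1.07934922]
[0.62779659 0.01712099 0.05810079] 40.00257611274719 0.016030380252108
```

View pics/w3c.png

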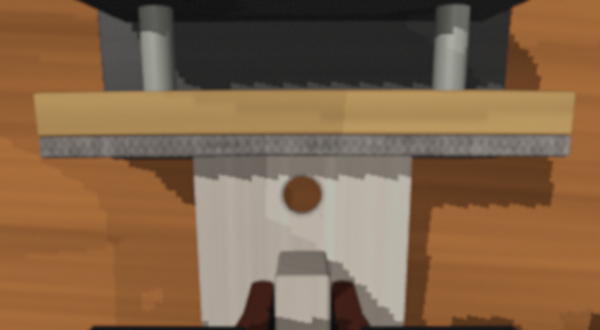

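The felt stays flush along the plate's single-hole end, and the bar has moved clearly back. The force is about 6 N, so the bar has given roughly 8–10 mm. Next I'll back off and do the quarter turn.

Emit:
drive_effector:
  ticks:
    - [[-2, 0, 0], [0, 0, 0]]
    - [[-6, 0, 0], [0, 0, 0]]
    - [[-9, 0, 0], [0, 0, -0.15]]
    - [[-9, 0, 0], [0, 0, -0.32]]
    - [[-9, 0, 0], [0, 0, -0.5]]
    - [[-9, 0, 0], [0, 0, -0.68]]
    - [[-9, 0, 0], [0, 0, -0.86]]
    - [[-9, 0, 0], [0, 0, -1.04]]
    - [[-9, 0, 0], [0, 0, -1.22]]
    - [[-9, 0, 0], [0, 0, -1.39]]
    - [[-9, 0, 0], [0, 0, -1.52]]
    - [[-9, 0, 0], [0, 0, -1.571]]

```text
t: 8.57
tool_pos: [0.586, 0.0142, 0.059]
ee_rot: [0.682, 0.731, 0.001, 0.001]
ft_force: [-0.9, -0.5, -2.0]
opening: 0.0158
grasp_force: 40.0
```

Emit:
drive_effector:
  ticks:
    - [[0, 4, 0], [0, 0, 0]]
    - [[0, 8, 0], [0, 0, 0]]
    - [[0, 10.4, 0], [0, 0, 0]]
    - [[0, 11.4, 0], [0, 0, 0]]
    - [[0, 12.2, 0], [0, 0, 0]]
    - [[0, 12.6, 0], [0, 0, 0]]
    - [[0, 12.6, 0], [0, 0, 0]]
    - [[0, 12.6, 0], [0, 0, 0]]
    - [[0, 12.6, 0], [0, 0, 0]]

```text
t: 9.7
tool_pos: [0.6458, 0.0184, 0.0582]
ee_rot: [0.683, 0.73, -0.001, -0.001]
ft_force: [-5.4, -0.6, 0.8]
opening: 0.0157
grasp_force: 40.0
```

```bash
python3 - <<'E'
from h import *
f=[]
for i in range(3):
    im=ctrl.grab_frame("wrist")[:,:,::-1]; f.append(ctrl.observe()['ft_force'])
cv2.imwrite("pics/w4.png",im); print(np.mean(f,0)); s=ctrl.observe(); print(s['tool_pos'],s['grasp_force'],s['opening'])
b=ctrl.grab_frame("scene")[:,:,::-1]; cv2.imwrite("pics/scene2.png",b)
cv2.imwrite("pics/m4.png",np.hstack([cv2.resize(im,(400,250)),cv2.resize(b[160:290,240:400],(308,250))]))
E
```

```text
[-5.48637993 -0.97706625  0.26200009]
[0.64577171 0.018326   0.05813032] 40.00476121902466 0.01546896510389047
```

View pics/m4.png

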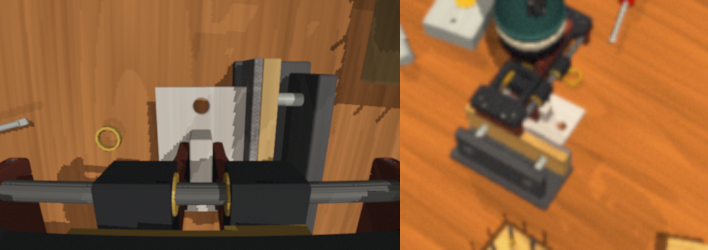

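The long side sits flush on the felt and the bar is pushed back. The force is about 5 N, or roughly 8 mm. I'll back off and lift.

Emit:
drive_effector:
  ticks:
    - [[0, -4, 0], [0, 0, 0]]
    - [[0, -10, 0], [0, 0, 0]]
    - [[0, -16, -6], [0, 0, 0]]
    - [[0, -16, -12], [0, 0, 0]]
    - [[0, -16, -12], [0, 0, 0]]

```text
t: 10.52
tool_pos: [0.5707, 0.0129, 0.1211]
ee_rot: [0.683, 0.73, 0.002, 0.003]
ft_force: [0.2, -0.6, -1.7]
opening: 0.0156
grasp_force: 40.0
```

```bash
python3 - <<'E'
from h import *
a=np.radians(12.55); print(go([.5433-.13*np.cos(a),-.1833-.13*np.sin(a),.115],12.55))
E
```

```text
[-0.2136, -0.1689, 0.005, 0.0066, -0.0045, 1.4184]
```

To row units: -0.214 m is -42.8, -0.187 m is -37.4.

Emit:
drive_effector:
  ticks:
    - [[-5.4, -4.2, 0], [0, 0, 0.17]]
    - [[-10.6, -8.4, 0], [0, 0, 0.35]]
    - [[-16, -12.6, 0], [0, 0, 0.53]]
    - [[-21.4, -16.8, 0], [0, 0, 0.71]]
    - [[-26.6, -21, 0], [0, 0, 0.89]]
    - [[-32, -25.4, 0], [0, 0, 1.07]]
    - [[-37.4, -29.6, 0.6], [0, 0, 1.25]]
    - [[-42.8, -33.8, 1], [0, 0, 1.4]]
    - [[-42.8, -33.8, 1], [0, 0, 1.418]]
    - [[-42.8, -33.8, 1], [0, 0, 1.418]]
    - [[-42.8, -33.8, 1], [0, 0, 1.418]]

```text
t: 11.9
tool_pos: [0.4142, -0.2112, 0.1133]
ee_rot: [0.994, 0.111, 0.0, -0.0]
ft_force: [0.4, -0.1, -1.4]
opening: 0.0155
grasp_force: 40.0
```

```bash
python3 - <<'E'
from h import *
c=cam("wrist"); im=ctrl.grab_frame("wrist")[:,:,::-1]; cv2.imwrite("pics/w5.png",im)
a=np.radians(12.55);ex=np.r_[np.cos(a),np.sin(a),0];ey=np.r_[-ex[1],ex[0],0];o=np.r_[.5433,-.1833,.03]
print(proj(c,[o+.04*ex,o-.04*ex+.022*ey,o-.04*ex-.022*ey]).round(1).tolist(), ctrl.observe()['tool_pos'],ctrl.observe()['ee_rot'])
E
```

```text
[[324.4, -67.1], [289.8, 70.0], [358.0, 70.2]] [ 0.41422171 -0.21113349  0.11337988] [ 9.93860725e-01  1.10638312e-01  9.82859292e-05 -1.19985513e-04]
```

View pics/w5.png

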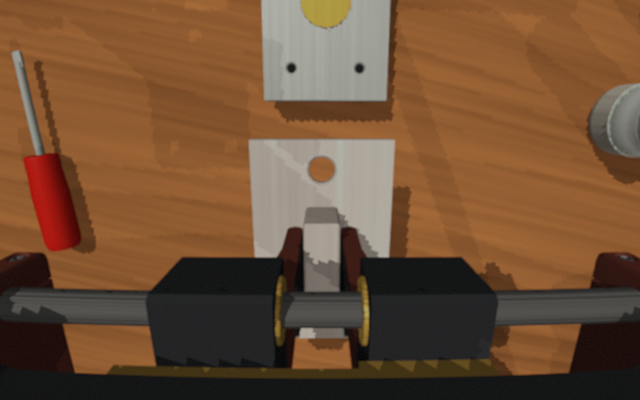

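The pair of block holes is visible at (291,68) and (360,68), within 2 px of the prediction. The single hole is out of frame, so I'll go higher and a little forward to see all three.

Emit:
drive_effector:
  ticks:
    - [[2, 0, -8], [0, 0, 0]]
    - [[4, 0, -16], [0, 0, 0]]
    - [[6, 0, -20], [0, 0, 0]]
    - [[6, 0, -20], [0, 0, 0]]
    - [[6, 0, -20], [0, 0, 0]]
    - [[6, 0, -20], [0, 0, 0]]

```text
t: 12.7
tool_pos: [0.4418, -0.2046, 0.2122]
ee_rot: [0.994, 0.11, -0.001, -0.001]
ft_force: [-1.5, -0.2, -2.2]
opening: 0.0155
grasp_force: 40.0
```

```bash
python3 - <<'E'
from h import *
c=cam("wrist"); im=ctrl.grab_frame("wrist")[:,:,::-1]; cv2.imwrite("pics/w6.png",im)
a=np.radians(12.55);ex=np.r_[np.cos(a),np.sin(a),0];ey=np.r_[-ex[1],ex[0],0];o=np.r_[.5433,-.1833,.03]
H=proj(c,[o+.04*ex,o-.04*ex+.022*ey,o-.04*ex-.022*ey]); print(H.round(1).tolist())
wholes(im,c,H,.03,7)
im5=cv2.imread("pics/w5.png")
q=dark(im,(321,169),18); s=ctrl.observe(); W=Ro.from_quat(s['ee_rot']); print('hole0 tool',q,W.inv().apply(onplane(c,[q],s['tool_pos'][2]-.0166)-s['tool_pos']))
cv2.imwrite("pics/w6c.png",cv2.resize(im[0:180,220:420],None,fx=3,fy=3,interpolation=0))
E
```

```text
[[324.0, 21.3], [300.4, 112.7], [347.2, 112.7]]
[[324.9, 19.7], [301.1, 111.0], [347.9, 111.1]] [ 0.5448 -0.1837] yaw 12.47 sizes 0.0799 0.0439
in tool [0.1053 0.0022 0.1821] tool yaw 12.6
hole0 tool [321.13572753 168.92648227] [[ 0.03873138 -0.00084736  0.0165311 ]]
```

View pics/w6c.png

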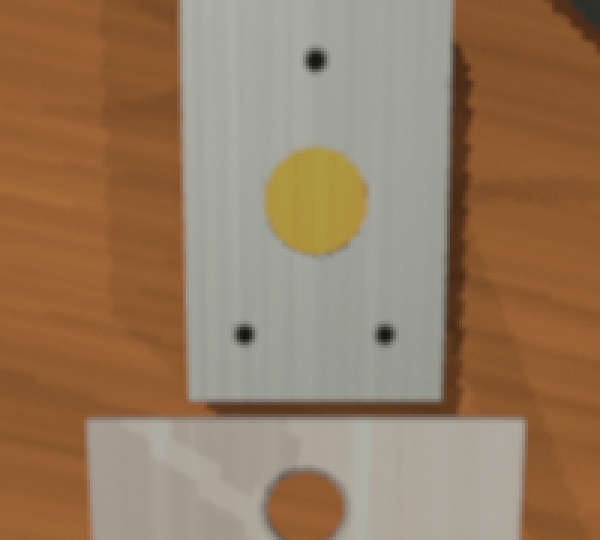

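All three block holes are measured, with spacings of 79.9 and 43.9 mm. In the crop they sit at (315,60), (244,334) and (385,334), with the plate square in front. I'll move over the block, then descend.

To row units: 0.1466 m is 29.32, 0.1066 m is 21.32.

Emit:
drive_effector:
  ticks:
    - [[6, 0.2, 6], [0, 0, 0.002]]
    - [[12, 0.4, 12], [0, 0, 0.002]]
    - [[18, 0.6, 18], [0, 0, 0.002]]
    - [[21.32, 0.6, 24], [0, 0, 0.002]]
    - [[21.32, 0.6, 27], [0, 0, 0.002]]
    - [[21.32, 0.6, 28.6], [0, 0, 0.002]]
    - [[21.32, 0.6, 29.32], [0, 0, 0.002]]
    - [[21.32, 0.6, 29.32], [0, 0, 0.002]]
    - [[21.32, 0.6, 29.32], [0, 0, 0.002]]
    - [[21.32, 0.6, 29.32], [0, 0, 0.002]]

```text
t: 14.0
tool_pos: [0.548, -0.1852, 0.0676]
ee_rot: [0.994, 0.109, 0.001, 0.0]
ft_force: [-0.4, 0.5, -1.0]
opening: 0.016
grasp_force: 40.0
```

```bash
python3 - <<'E'
from h import *
c=cam("wrist"); im=ctrl.grab_frame("wrist")[:,:,::-1]; cv2.imwrite("pics/w7.png",im)
print(np.mean([(ctrl.grab_frame("wrist"),ctrl.observe()['tool_pos'])[1] for _ in range(6)],0)); print(go([.5448,-.1837,.0656],12.5))
a=np.radians(12.5);ex=np.r_[np.cos(a),np.sin(a),0];ey=np.r_[-ex[1],ex[0],0];o=np.r_[.5448,-.1837,.03]
print('thread predicted',proj(c,[o+.04*ex]),'hole rims if aligned',proj(c,[o+.04*ex+[0,0,.02],o+.04*ex+[0,0,.015]]).tolist())
cv2.imwrite("pics/w7c.png",cv2.resize(im[110:260,230:420],None,fx=4,fy=4,interpolation=0))
E
```

```text
[ 0.5477473  -0.18496697  0.06711685]
[-0.0025, -0.0018, 0.0013, -0.0001, -0.0, -0.0003]
thread predicted [[318.36579839 165.40911656]] hole rims if aligned [[318.0372875774617, 171.7907522084697], [318.1261915409343, 170.06336119767283]]
```

View pics/w7c.png

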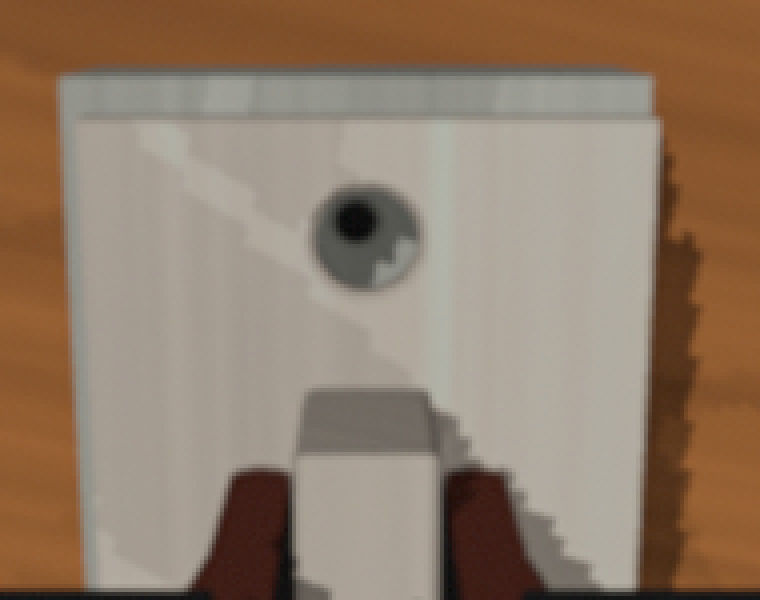

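Through the single hole, the thread shows at (319,165.3) and the rim centre at (321.7,169.2). If aligned, the offset would be (−0.3,+6.4), so I need a correction of about −1.3 mm in tool x and −1.4 mm in tool y. The measured TCP error gives the same correction.

Units first: shifts go in units of 5 mm. So -0.0014 m is -0.28, -0.0013 m is -0.26.

Emit:
drive_effector:
  ticks:
    - [[-0.26, -0.28, 0.2], [0, 0, 0]]
    - [[-0.26, -0.28, 0.2], [0, 0, 0]]
    - [[-0.26, -0.28, 0.2], [0, 0, 0]]
    - [[-0.26, -0.28, 0.2], [0, 0, 0]]

```text
t: 14.85
tool_pos: [0.5461, -0.1839, 0.0659]
ee_rot: [0.994, 0.109, 0.0, -0.0]
ft_force: [-0.6, 0.1, -1.1]
opening: 0.0155
grasp_force: 40.0
```

```bash
python3 - <<'E'
from h import *
P=[]
for _ in range(6): im=ctrl.grab_frame("wrist")[:,:,::-1]; P.append(ctrl.observe()['tool_pos'])
P=np.mean(P,0); print(P); c=cam("wrist")
g=im.astype(int).sum(2); 
y,x=np.mgrid[155:185,305:337]; b=g[155:185,305:337]
w=np.clip(130-b,0,None); t=np.array([(x*w).sum(),(y*w).sum()])/w.sum(); print('thread',t)
k=cv2.HoughCircles(cv2.cvtColor(cv2.resize(im[145:195,295:345],None,fx=8,fy=8,interpolation=cv2.INTER_CUBIC),cv2.COLOR_BGR2GRAY),cv2.HOUGH_GRADIENT,1,400,param1=100,param2=15,minRadius=85,maxRadius=130)
h=k[0,0,:2]/8+[295,145]-.44; print('hole',h,k[0,0,2]/8)
W=Ro.from_quat(ctrl.observe()['ee_rot']); zt=P[2]-.0206
A=onplane(c,[t],.03)[0];B=onplane(c,[h],zt+.005)[0]; print('err hole-thread in tool',W.inv().apply(B-A), 'underside',zt)
cv2.imwrite("pics/w8c.png",cv2.resize(im[110:260,230:420],None,fx=4,fy=4,interpolation=0))
E
```

```text
[ 0.54613142 -0.18387685  0.06595218]
thread [321.62466641 162.67651544]Traceback (most recent call last):
  File "<stdin>", line 9, in <module>
TypeError: 'NoneType' object is not subscriptable
```

The thread is now at (321.6,162.7) and the hole at (321.2,169.1). That offset of (−0.4,+6.4) matches the aligned value, and the TCP is on target with the underside about 15 mm above the block. Handing in.

```bash
python3 -c "
from bench import ctrl
print(ctrl.observe()['joint_velocities'].round(3)); print(ctrl.job_done())"
```

```text
[-0.002  0.    -0.    -0.    -0.001 -0.001]
the job is handed in; nothing more can be done
None
```

I pressed the cover's single-hole end and then a long side against the felt (roughly 8 mm of give each, judged from force), and handed in while holding it level about 15 mm above the block; the single hole was checked by camera, the pair follow from the measured pose, and no verdict was shown.

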